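# Put the short bush away and hold the long one against the spring stop

### The job

Two steel bushes that look alike except for length stand loose on the bench. Put the short one into the free pocket of the row that stores short bushes and let go of it; then stand the long one on the base plate of the spring fixture and push it against the sprung plunger until it is firmly up against both stop pins. Finish while still holding it there in the gripper, pressed on the stop pins, and leave the junction box, the screwdriver and the terminal strip where they are.

Things in the scene. Friction and masses are not known exactly. Their poses are not given: they have to be found in the camera images.
- short_mid (a point): centre of the short bush, half-way up: a plain steel upright cylinder 32 mm in diameter, 52 mm long, about 0.2 kg, standing loose on the bench, z up along its axis. The two loose bushes may stand in either place.
- long_mid (a point): centre of the long bush, half-way up: same steel, same 32 mm diameter, 78 mm long, about 0.3 kg, standing loose on the bench, z up along its axis.
- short_row: the short row: fixed black block 210 x 56 x 26 mm high, origin under its centre, long side along its x, which points away from the robot. Two stored short bushes are fixed in it at x = 0 and 70 mm, tops 58 mm above the bench; the free pocket is at its near end, x = -70 mm.
- short_pocket (a point): free pocket of the short row: centre of its mouth, 26 mm above the bench, same axes as the row. Round, 38 mm in diameter, 20 mm deep, flat floor 6 mm above the bench. A short bush standing in it has its centre 6 mm above this point.
- long_pocket (a point): mouth of the free pocket of the long row, an equal block with two stored long bushes (tops 84 mm above the bench), beside the short row on either side. Not used in this job.
- seat (a point): where the long bush's centre (half-way up) is when it stands on the fixture's base plate, home against both stop pins: 51 mm above the bench. x axis: the direction to push (away from the robot), z up.
- fixture: fixed steel fixture, origin on the bench under point seat, same axes. Base plate 12 mm thick, 90 mm wide, from x = -75 to +120 mm; its -x side is clear, for setting the bush down. A block 46 mm wide, top 85 mm above the bench, from x = 50 to 100 mm, carries the plunger.
- stops: the hard stop: two upright steel pins 8 mm in diameter, tops 86 mm above the bench, at x = +17.3 mm, y = +10 and -10 mm of the seat's axis; the bush comes to rest in the vee between them. Origin on the bench under point seat, same axes.
- plunger (a joint): m pressed in along the seat's +x, 0 = out, 0.016 with the bush home. Level brass rod, 10 mm thick, axis 72 mm above the bench, between the stop pins. Fully out, its nose is on the seat's axis, so the bush first meets it 16 mm short of home. Spring: 2 N out, 8.4 N at home; it pushes the bush back if let go. A short bush passes under it.
- junction_box: bystander: white and grey plastic box 87 x 122 x 51 mm, origin under its centre; leave alone
- screwdriver: bystander: screwdriver 200 mm long lying on the bench, along its x axis; leave alone
- terminal_strip: bystander: grey plastic terminal strip 30 x 90 x 22 mm, origin under its centre; leave alone
Mind the look-alikes: they are no part of the job. What is shaped like the part that bears short_mid but green or orange is not meant.

How it is judged:
On the way:
1. the short bush stands in the free pocket of the short row, let go (horizontal distance between short_mid and short_pocket below 0.006 m and z of short_mid in the frame of short_pocket between 0.002 and 0.01 m and angle between short_mid's own z axis and vertical below 0.12 rad and contact force between the fingers and short_bush below 0.1 N), for 0.2 s.
At the end, for the whole second after the job is handed in: Short bush released in the short row's pocket (6 mm, height -4/+4 mm, tilt 0.12 rad). Long bush in the fixture (4 mm of seat, height -6/+10 mm, tilt 0.12 rad), plunger in over 13.5 mm, over 1 N on the stop pins, over 2 N from the fingers, at rest through the last second (horizontal distance between short_mid and short_pocket below 0.006 m and z of short_mid in the frame of short_pocket between 0.002 and 0.01 m and angle between each of short_mid, long_mid's own z axis and vertical below 0.12 rad and linear speed of each of short_bush, long_bush below 0.02 m/s and horizontal distance between long_mid and seat below 0.004 m and z of long_mid in the frame of seat between -0.006 and 0.01 m and value of joint plunger above 0.0135 m and contact force between long_bush and stops above 1 N and contact force between the fingers and long_bush above 2 N); the arm keeps its last pose, push and grip.
It fails at once if the junction box is moved by more than 30 mm (distance of junction_box from where it was at the start of the episode above 0.03 m).
It fails at once if the screwdriver is moved by more than 30 mm (distance of screwdriver from where it was at the start of the episode above 0.03 m).
It fails at once if the terminal strip is moved by more than 30 mm (distance of terminal_strip from where it was at the start of the episode above 0.03 m).
It also fails if it takes over 58 s, if anything falls off the work surface, if the arm or the gripper's body presses on something with over 40 N, if the wrist force passes 120 N, or if a joint passes its speed limit or range.

### The arm

A 6-joint arm with a two-finger parallel gripper is mounted at the origin on the work surface. World frame = base frame: x ahead of the robot, y to its left, z up, the work surface at z = 0. Lengths are in m, angles in rad, forces in N, time in s.
With the tool pointing down it reaches from about 0.3 to 0.75 m from the base axis. Payload 8.5 kg.
Tool frame: the origin (TCP) lies between the finger pads; the fingertips stand 17 mm ahead of it and the grasp point (between the pads) lies 2 mm behind it; z points along the fingers, y is the direction in which the jaws open and shut (so a half turn about z gives the same grasp; the last joint's range is limited). The gripper opens to 85 mm and grips with 20 to 120 N. Pads are 22 mm wide; open, the fingers measure 114 mm over their backs; the gripper's body (76 mm by 85 mm) begins 54 mm behind the grasp point. The pads swing forward as they close: fully open they stand 13 mm farther back than shut.
Start: joints at [0.927, 0.381, 1.297, -0, 1.464, -0.215], TCP at [0.229, 0.5, 0.248] pointing down, gripper open.
Joint ranges: [-3.11, 3.11], [-0.89, 2.33], [0.22, 2.48], [-1.42, 4.56], [0.17, 2.85], [-2.88, 2.88]. Speed limits (rad/s): [2.39, 2.39, 3.14, 3.14, 3.14, 3.14].

### API

Orientations are given as a unit quaternion [x, y, z, w].
In Python, from cell import manip gives the robot as it stands.
- The arm moves only by the tool step_arm, never from a script. Its arguments are lists of equal length, an entry for each row: "hand": the closure, from 0 (fully open) to 1 (shut); "xyz": the shift along the tool's x, y, z in m, a list of three; "roll": the turn about the tool's z in rad. In form: {"hand": [hand, ...], "xyz": [[x, y, z], ...], "roll": [roll, ...]}. A call has 1 to 10 rows; each row is the pose to reach, as a shift and turn from the pose measured when the call began, along the tool's axes at that moment; what a row does not reach only later rows make up. A row lasts 1/12 s, in which the tool goes at most 41.7 mm and 7.16 degrees, less where a joint would pass 70% of its speed; a pose out of reach is approached as far as the arm can. A call with a gripper value outside its range is refused whole. The fingers move at their own pace and stop on an object; "grip_force" is the grip in N (left out, the last holds). Time passes only in rows, so rows that repeat a pose let the fingers close. It gives the time, the measured TCP pose, the force and the opening at its end, in the units of the state.
- manip.state(): the state, without advancing time (a new reading comes with each control period).
- manip.grab_frame(name): name is "side" or "top"; returns a dict with "pixels" (384x512x3 uint8, red, green, blue), "intrinsics" (3x3 intrinsics, pixels), "distortion" ([k1, k2, p1, p2, k3] as OpenCV has them; the pictures are not rectified), "R" (3x3) and "t" (3): a world point X has camera coordinates R X + t. Camera axes: x right, y down, z forward; pixel columns grow to the right and rows downward; lengths in m; the calibration is good to about 2 mm. A picture is of the moment at which its call begins. There is no depth.
- manip.job_done(): hands the job in, once; it reports no verdict.
The state is a dict: "clock": time; "joint_positions": joint angles; "joint_velocities": joint speeds; "effort": joint torques, N m; "ee_pos": TCP position; "tcp_rot": TCP orientation; "force": force on the tool from outside, world axes, zero at the start; "ft_torque": the same for the moment, N m; "finger_gap": finger opening in m.
Only numpy, scipy, OpenCV 4.12 (cv2) and the standard library are available. Lean on these libraries where they do the work, as an engineer would, in place of code of your own. Each camera call takes 0.05 s, during which the arm holds its last target. There are 200 camera calls.

## Working session

There is one attempt and no reset: what is moved stays moved. The work goes in short steps, Python scripts to look and compute and a tool call to move; the robot and the scene stay as the last step left them, time stands still between calls to the robot, and variables do not carry over. Pictures are saved under pics/ and viewed, about 8 in all and at most 12, crops included, and the job is handed in when it is done.

Besides the shell and the picture viewer there is one more tool, called after "Emit:" in YAML: its name, and indented under it one key for each argument. step_arm: Moves the arm, as the interface text tells. Its arguments: {"type":"object","properties":{"hand":{"type":"array","items":{"type":"number"}},"xyz":{"type":"array","items":{"type":"array","items":{"type":"number"}}},"roll":{"type":"array","items":{"type":"number"}},"grip_force":{"type":"number"}},"required":["hand","xyz","roll"]}

```bash
mkdir -p pics; ls
cat > h.py <<'E'
import numpy as np, cv2
from cell import manip
def grab(n):
    f=manip.grab_frame(n); f={k:(np.array(v) if k!='pixels' else np.asarray(v)) for k,v in f.items()}; np.savez(f'{n}.npz',**f); return f
def load(n): return dict(np.load(f'{n}.npz'))
def ray(f,uv):
    p=cv2.undistortPoints(np.array([[uv]],float),f['intrinsics'],f['distortion'])[0,0]
    d=f['R'].T@np.array([p[0],p[1],1.]); return -f['R'].T@f['t'], d
def onz(f,uv,z):
    c,d=ray(f,uv); return c+d*(z-c[2])/d[2]
def tri(f1,a,f2,b):
    c1,d1=ray(f1,a);c2,d2=ray(f2,b)
    s=np.linalg.lstsq(np.c_[d1,-d2],c2-c1,rcond=None)[0]
    p,q=c1+s[0]*d1,c2+s[1]*d2
    return (p+q)/2,np.linalg.norm(p-q)
def proj(f,X):
    return cv2.projectPoints(np.array(X,float).reshape(-1,3),cv2.Rodrigues(f['R'])[0],f['t'],f['intrinsics'],f['distortion'])[0][:,0]
def save(f,name,box=None,s=1):
    im=f['pixels'][:,:,::-1]
    if box: u0,v0,u1,v1=box; im=im[v0:v1,u0:u1]
    cv2.imwrite('pics/'+name,cv2.resize(im,None,fx=s,fy=s,interpolation=cv2.INTER_CUBIC))
E
python3 - <<'E'
from h import *
for n in('side','top'):
    f=grab(n); save(f,n+'0.png',s=1.5); print(n,-f['R'].T@f['t'],f['R'][2],f['intrinsics'][0,0])
s=manip.state(); print(s)
E
```

```text
pics
side [0.36402532 0.71571924 0.56675433] [ 0.25294568 -0.7920687  -0.55555888] 431.42965256643805
top [ 0.40738391 -0.00749897  1.16791479] [ 0.15380701 -0.00580604 -0.98808385] 492.66476461921303
{'clock': 0.1, 'joint_positions': array([ 9.26723248e-01,  3.81149604e-01,  1.29818037e+00, -4.68960029e-05,
        1.46357831e+00, -2.15287769e-01]), 'joint_velocities': array([-1.21255947e-03, -1.30920344e-03, -9.72108696e-04, -5.32400334e-04,
        4.96048135e-05,  1.46346651e-03]), 'effort': array([ 3.15492849e-03, -4.49219334e+01, -2.31654114e+01, -2.13233898e-04,
        3.69598885e-03,  7.50054951e-08]), 'ee_pos': array([0.22852927, 0.50000833, 0.24776378]), 'tcp_rot': array([ 2.12751514e-01,  9.77106115e-01, -6.07727287e-04, -2.52838837e-04]), 'force': array([-0.2658385 , -0.37905063,  0.09010805]), 'ft_torque': array([-0.00527291, -0.01575247,  0.0037156 ]), 'finger_gap': 0.08562401852565847}
```

View pics/side0.png

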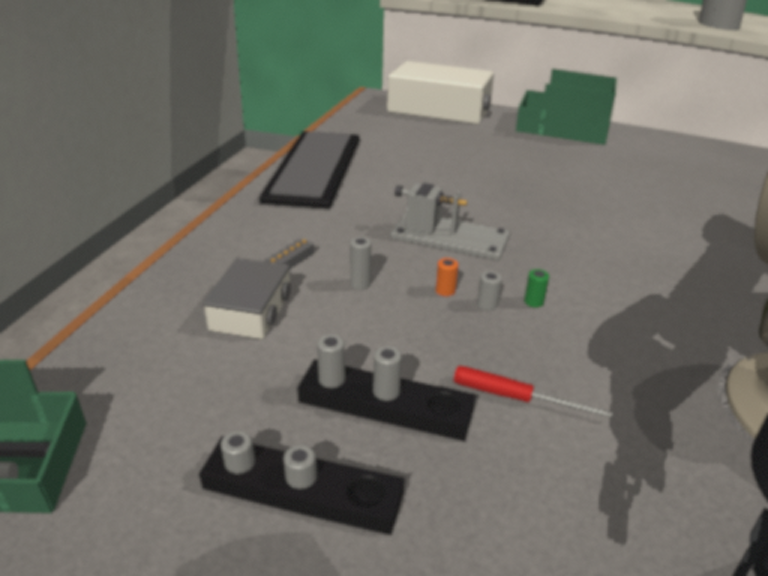

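View pics/top0.png

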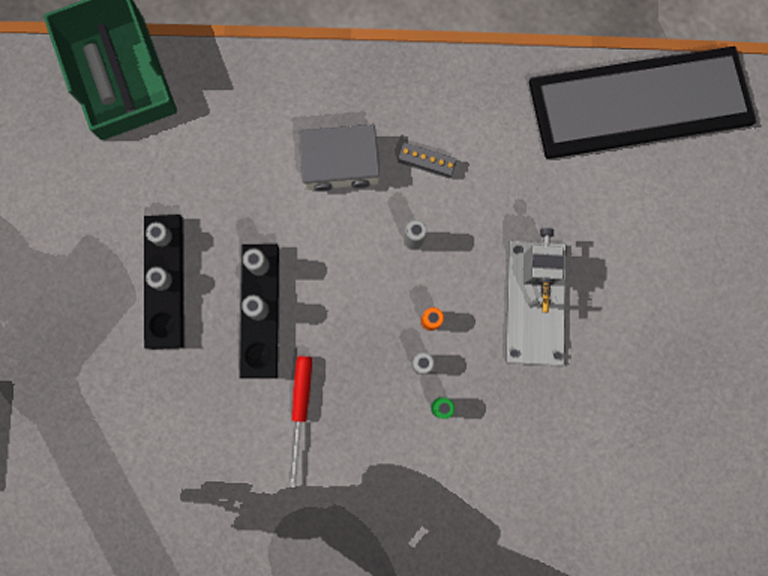

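Side view (shown ×1.5): steel bushes at (489,290), short, and (360,263), long. The look-alikes are orange (447,277) and green (537,288), plus the bushes stored in the rows. The short row is the outer one, with low tops at (236,440) and (299,455) and its free pocket at (368,490). The top view shows the short bush at (423,363), the long one at (415,231), the short row's pocket at (160,324) and the fixture at (537,300).

Next I'll measure the hole spots in both views and take one close crop.

```bash
cat > m.py <<'E'
from h import *
def spot(f,seed,r=6):
    # dark hole centroid near seed (raw px)
    g=cv2.GaussianBlur(cv2.cvtColor(f['pixels'],cv2.COLOR_RGB2GRAY),(0,0),.6)
    u,v=[int(round(x)) for x in seed]; r=int(r)
    p=cv2.resize(g[v-r:v+r+1,u-r:u+r+1],None,fx=8,fy=8,interpolation=cv2.INTER_CUBIC)
    c=p[4*(2*r+1)-16:4*(2*r+1)+16,4*(2*r+1)-16:4*(2*r+1)+16].min()
    th=(float(c)+float(np.percentile(p,85)))/2
    n,l,s,ce=cv2.connectedComponentsWithStats((p<th).astype(np.uint8))
    mid=np.array([p.shape[1]/2,p.shape[0]/2]); 
    k=1+np.argmin([np.linalg.norm(ce[i]-mid)+(1e3 if s[i][4]<60 else 0) for i in range(1,n)])
    return (ce[k]+.5)/8-.5+[u-r,v-r], s[k][4]/64
E
python3 - <<'E'
from m import *
t,s=load('top'),load('side')
S={'short':((423,363),(489.5,276)),'long':((415.5,231),(361,242)),
'sr70':((156,232.5),(236.5,440)),'sr0':((156,278),(299,456)),'lr70':((253.5,260),(330.5,343)),'lr0':((253,306.5),(387.5,355))}
for k,(a,b) in S.items():
    a,na=spot(t,np.array(a)/1.5,5);b,nb=spot(s,np.array(b)/1.5,5)
    X,e=tri(t,a,s,b); print(k,a.round(1),b.round(1),round(na),round(nb),X.round(4),'gap',round(e,4))
save(t,'fx.png',(325,140,400,250),5); 
im=np.hstack([cv2.resize(s['pixels'][170:215,280:380,::-1],None,fx=5,fy=5),])
im2=cv2.resize(s['pixels'][115:175,255:345,::-1],None,fx=5,fy=5)
im3=cv2.resize(t['pixels'][140:250,325:400,::-1],None,fx=5,fy=5)
o=np.zeros((550,375+500,3),np.uint8);o[:,:375]=im3;o[:225,375:]=im;o[225:525,375:825]=im2
cv2.imwrite('pics/c1.png',o[:, :800])
E
```

```text
short [282.  241.5] [327.1 183.6] 41 18 [ 0.4572 -0.0877  0.0526] gap 0.001
long [277.2 152.8] [240.  160.4] 38 16 [ 0.6555 -0.0717  0.0787] gap 0.001
sr70 [103.4 154.2] [157.1 293.5] 38 55 [0.6451 0.3275 0.059 ] gap 0.0007
sr0 [103.5 184.3] [199.1 303.4] 38 59 [0.5754 0.3221 0.0587] gap 0.0012
lr70 [168.5 172.2] [220.1 227.4] 40 39 [0.6028 0.1707 0.0847] gap 0.001
lr0 [167.9 203.3] [258.1 235.5] 41 42 [0.5329 0.1683 0.0848] gap 0.001
```

View pics/c1.png

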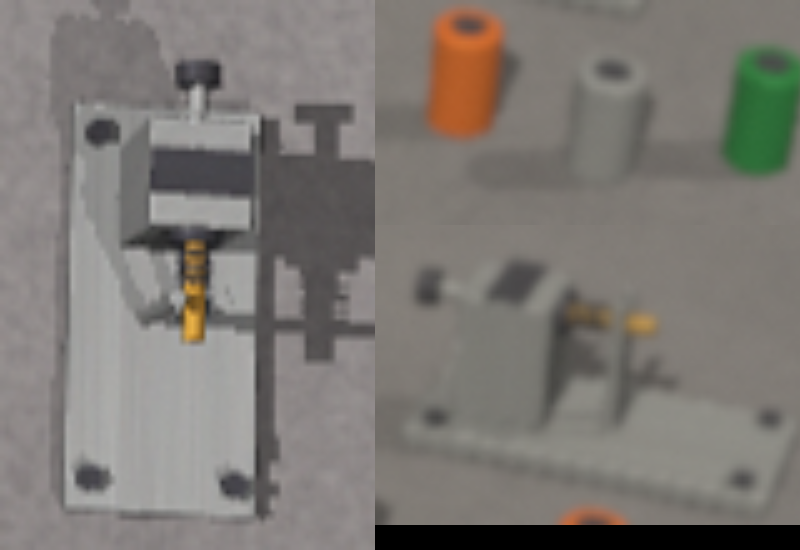

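The crop shows the chosen plain steel short bush between the orange and green ones. It also shows the fixture: screws at top-crop (101,132), (92,477) and (235,485), plunger nose at (193,342). Triangulated heights of 52.6, 78.7, 59 and 84.8 mm agree with the text.

Now the fixture and the pocket.

Run:
```python
from m import *
t,s=load('top'),load('side')
T=lambda x,y:np.array([x/5+325-.4,y/5+140-.4]); Sd=lambda x,y:np.array([(x-375)/5+255-.4,(y-225)/5+115-.4])
P={}
for k,a,b in [('A+x+y',(101,132),(435,417)),('B-x+y',(92,477),(742,480)),('C-x-y',(235,485),(770,418))]:
    a,na=spot(t,T(*a),5);b,nb=spot(s,Sd(*b),5)
    X,e=tri(t,a,s,b);P[k]=onz(t,a,.012); print(k,a,b,na,nb,X.round(4),round(e,4),'onz',P[k].round(4))
X,e=tri(t,T(193,342),s,Sd(656,323));print('nose',X.round(4),e, onz(t,T(193,342),.072), 'rod',onz(t,T(196,245),.072))
for k,c in dict(TL=(75,102),BR=(256,518),BL=(65,508)).items(): print(k,onz(t,T(*c),.012).round(4))
for k,c in dict(TL=(150,115),TR=(258,120),BR=(252,237),BL=(148,228)).items(): print('blk',k,onz(t,T(*c),.085).round(4))
# pocket: dark disc in block
g=cv2.cvtColor(t['pixels'],cv2.COLOR_RGB2GRAY); print('pocket pred px',proj(t,[[.5057,.3167,.026]]),proj(s,[[.5057,.3167,.026]]))
print(g[208:226:1,96:120])
```

```text
A+x+y [344.93832372 165.96887013] [266.72708333 152.90513889] 28.453125 14.0625 [ 0.6426 -0.2385  0.0136] 0.0009 onz [ 0.6425 -0.2388  0.012 ]
B-x+y [342.8160872  235.05504967] [328.01477766 165.5441974 ] 28.3125 14.40625 [ 0.4778 -0.2331  0.0132] 0.0014 onz [ 0.4772 -0.2334  0.012 ]
C-x-y [373.91865226 236.84019991] [333.54098469 153.07952746] 52.953125 14.796875 [ 0.476  -0.307   0.0111] 0.0022 onz [ 0.4748 -0.3069  0.012 ]
nose [ 0.5357 -0.267   0.0749] 0.0014723046406243383 [ 0.53533111 -0.26777392  0.072     ] rod [ 0.57946071 -0.26950426  0.072     ]
TL [ 0.6568 -0.226   0.012 ]
BR [ 0.4601 -0.3112  0.012 ]
BL [ 0.4625 -0.2211  0.012 ]
blk TL [ 0.636  -0.2461  0.085 ]
blk TR [ 0.6352 -0.2951  0.085 ]
blk BR [ 0.5817 -0.2916  0.085 ]
blk BL [ 0.5845 -0.2449  0.085 ]
pocket pred px [[107.61492537 215.92307252]] [[243.65905023 327.10739973]]
[[18 25 28 29 27 26 28 26 25 20 17 16 18 19 20 21 26 27 27 28 26 26 25 24]
 [20 27 28 27 27 26 26 18 18 10  8 12  9 14 13 15 22 24 26 27 27 27 28 22]
 [18 25 25 26 26 25 18 11 11  8 11 14 12 16 16 17 16 17 21 28 26 29 27 21]
 [18 25 27 28 28 2
[... 407 characters left out ...]
26 26 23 23 24 25 26 23]
 [20 27 28 18 10  7 13 13 16 16 13 15 16 16 21 29 25 23 24 23 24 29 26 24]
 [18 26 27 19  9  9 10 15 14 10 15 15 18 14 18 26 25 23 25 21 26 28 28 23]
 [20 25 29 22 10  8  8 14 14 13 11 14 14 11 16 25 25 23 26 24 25 27 28 25]
 [18 25 28 27 15  8  7 10 13 13 14 14 14 11 12 19 21 23 23 24 25 28 27 23]
 [19 27 28 28 23 11  9 13 12 13 12 12 14 12 13 17 24 23 23 26 28 28 29 25]
 [19 25 26 26 28 16 12  8 12 12 13 13 10 13  9 15 23 24 25 28 28 27 28 25]
 [19 27 25 28 27 25 19 13  8 10 12 12 12 10 11 16 26 27 27 30 27 27 29 27]
 [19 26 27 28 26 27 25 22 19 14 14 10 14 15 19 23 26 28 27 27 26 27 25 28]
 [17 26 29 26 27 28 28 28 24 25 23 22 23 23 26 27 31 29 28 29 28 27 27 26]]
```

Fixture results: the yaw is −0.033 rad from two independent screw pairs, and the seat is about (0.5355, −0.268), with the nose, plate and block estimates within about 2 mm. The pocket at (0.506, 0.317) projects onto the dark disc seen in the image.

I'll move above the short bush.

Emit:
step_arm:
  hand: [0,0,0,0,0,0,0,0,0,0]
  xyz:
    - [-0.452,-0.44,0.048]
    - [-0.452,-0.44,0.048]
    - [-0.452,-0.44,0.048]
    - [-0.452,-0.44,0.048]
    - [-0.452,-0.44,0.048]
    - [-0.452,-0.44,0.048]
    - [-0.452,-0.44,0.048]
    - [-0.452,-0.44,0.048]
    - [-0.452,-0.44,0.048]
    - [-0.452,-0.44,0.048]
  roll: [-0.43,-0.43,-0.43,-0.43,-0.43,-0.43,-0.43,-0.43,-0.43,-0.43]
  grip_force: 40

```text
clock: 0.93
ee_pos: [0.3753, 0.1205, 0.2173]
tcp_rot: [-0.001, 1.0, -0.0, -0.0]
force: [1.1, 0.6, 1.0]
finger_gap: 0.0852
```

```bash
cat > go.py <<'E'
import sys
from h import *
from scipy.spatial.transform import Rotation as R
def info(x=None,y=None,z=None,jaw=90):
    s=manip.state(); M=R.from_quat(s['tcp_rot']).as_matrix(); p=s['ee_pos']
    a=np.degrees(np.arctan2(M[1,1],M[0,1])); 
    print('t',round(s['clock'],2),'p',p.round(4),'jaw',round(a,2),'tz',M[:,2].round(3),'F',s['force'].round(1),'gap',round(s['finger_gap'],4))
    if x is not None:
        d=(np.array([x,y,z])-p); print('shift',(M.T@d).round(4),'roll',round(np.radians((a-jaw+90)%180-90),3))
if __name__=='__main__': info(*map(float,sys.argv[1:]))
E
python3 go.py .457 -.088 .2 90
```

```text
t 0.93 p [0.3753 0.1205 0.2173] jaw 90.08 tz [-0.001 -0.001 -1.   ] F [1.1 0.6 1. ] gap 0.0852
shift [-0.0814 -0.2086  0.0175] roll 0.001
```

Emit:
step_arm:
  hand: [0,0,0,0,0,0,0,0,0,0]
  xyz:
    - [-0.0817,-0.2085,0.087]
    - [-0.0817,-0.2085,0.087]
    - [-0.0817,-0.2085,0.087]
    - [-0.0817,-0.2085,0.087]
    - [-0.0817,-0.2085,0.087]
    - [-0.0817,-0.2085,0.087]
    - [-0.0817,-0.2085,0.087]
    - [-0.0817,-0.2085,0.087]
    - [-0.0817,-0.2085,0.087]
    - [-0.0817,-0.2085,0.087]
  roll: [0,0,0,0,0,0,0,0,0,0]

```text
clock: 1.77
ee_pos: [0.4569, -0.0869, 0.1309]
tcp_rot: [-0.001, 1.0, -0.0, -0.0]
force: [-0.1, -0.1, 0.3]
finger_gap: 0.0852
```

```bash
python3 - <<'E'
from h import *
s=grab('side'); t=grab('top')
a=cv2.resize(s['pixels'][110:230,260:400,::-1],None,fx=4,fy=4);cv2.imwrite('pics/a1.png',a)
E
python3 go.py .457 -.088 .042 90
```

```text
t 1.87 p [ 0.4571 -0.087   0.131 ] jaw 90.17 tz [-0.    -0.001 -1.   ] F [ 1.  -0.2  0.1] gap 0.0855
shift [ 0.0001 -0.0009  0.089 ] roll 0.003
```

View pics/a1.png

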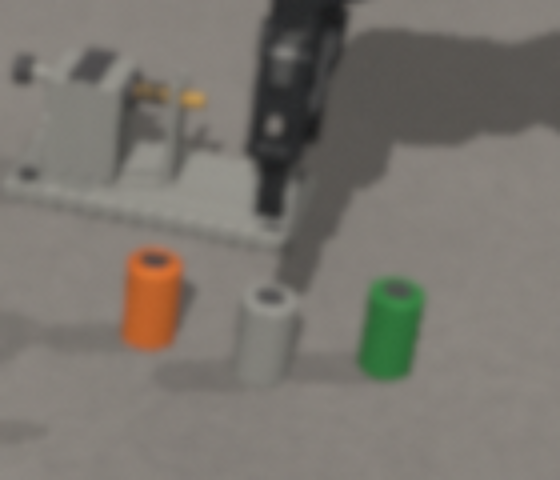

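The gripper tip at (270,218) hangs over the plain steel bush at (270,296), between orange and green. I'll descend and grip.

Emit:
step_arm:
  hand: [0,0,0,0,0,0,0,0,0,0]
  xyz:
    - [0,-0.001,0.02]
    - [0,-0.001,0.04]
    - [0,-0.001,0.06]
    - [0,-0.001,0.075]
    - [0,-0.001,0.083]
    - [0,-0.001,0.088]
    - [0,-0.001,0.089]
    - [0,-0.001,0.089]
    - [0,-0.001,0.089]
    - [0,-0.001,0.089]
  roll: [0,0,0,0,0,0,0,0,0,0]

```text
clock: 2.7
ee_pos: [0.4574, -0.0882, 0.0427]
tcp_rot: [-0.001, 1.0, -0.001, 0.001]
force: [-0.5, 0.2, -1.2]
finger_gap: 0.0857
```

Emit:
step_arm:
  hand: [0.3,0.4,0.5,0.6,0.7,0.8,0.9,1,1,1]
  xyz:
    - [0,0,0]
    - [0,0,0]
    - [0,0,0]
    - [0,0,0]
    - [0,0,0]
    - [0,0,0]
    - [0,0,0]
    - [0,0,0]
    - [0,0,0]
    - [0,0,0]
  roll: [0,0,0,0,0,0,0,0,0,0]

```text
clock: 3.53
ee_pos: [0.4575, -0.0883, 0.0429]
tcp_rot: [-0.001, 1.0, -0.001, 0.001]
force: [-1.5, -0.1, 5.1]
finger_gap: 0.0312
```

Emit:
step_arm:
  hand: [1,1,1,1,1,1,1,1,1,1]
  xyz:
    - [0,0,0]
    - [0,0,0]
    - [0,0,-0.01]
    - [0,0,-0.03]
    - [0,0,-0.06]
    - [0,0,-0.09]
    - [0,0,-0.12]
    - [0,0,-0.14]
    - [0,0,-0.15]
    - [0,0,-0.15]
  roll: [0,0,0,0,0,0,0,0,0,0]

```text
clock: 4.37
ee_pos: [0.4578, -0.0881, 0.1946]
tcp_rot: [-0.002, 1.0, -0.002, 0.002]
force: [-0.2, -0.6, -2.4]
finger_gap: 0.0306
```

```bash
python3 go.py .506 .317 .19 90
```

```text
t 4.37 p [ 0.4578 -0.0881  0.1946] jaw 90.18 tz [ 0.005 -0.004 -1.   ] F [-0.2 -0.6 -2.4] gap 0.0306
shift [-0.0494  0.405   0.0034] roll 0.003
```

Emit:
step_arm:
  hand: [1,1,1,1,1,1,1,1,1,1]
  xyz:
    - [-0.001,0.01,0]
    - [-0.004,0.03,0]
    - [-0.008,0.065,0]
    - [-0.012,0.1,0]
    - [-0.016,0.14,0]
    - [-0.021,0.18,0]
    - [-0.026,0.22,0]
    - [-0.031,0.26,0]
    - [-0.036,0.3,0]
    - [-0.041,0.335,0]
  roll: [0,0,0,0,0,0,0,0,0,0]

```text
clock: 5.2
ee_pos: [0.4965, 0.2502, 0.1917]
tcp_rot: [-0.002, 1.0, -0.002, 0.001]
force: [0.2, -0.3, -2.2]
finger_gap: 0.0308
```

```bash
python3 go.py .506 .317 .09 90
```

```text
t 5.2 p [0.4965 0.2502 0.1917] jaw 90.24 tz [ 0.002 -0.004 -1.   ] F [ 0.2 -0.3 -2.2] gap 0.0308
shift [-0.0096  0.0672  0.1015] roll 0.004
```

Emit:
step_arm:
  hand: [1,1,1,1,1,1,1,1,1,1]
  xyz:
    - [-0.005,0.03,0.005]
    - [-0.008,0.055,0.02]
    - [-0.0096,0.064,0.04]
    - [-0.0096,0.067,0.06]
    - [-0.0096,0.067,0.08]
    - [-0.0096,0.067,0.095]
    - [-0.0096,0.067,0.1]
    - [-0.0096,0.067,0.1]
    - [-0.0096,0.067,0.1]
    - [-0.0096,0.067,0.1]
  roll: [0,0,0,0,0,0,0,0,0,0]

```text
clock: 6.03
ee_pos: [0.5062, 0.3171, 0.0922]
tcp_rot: [-0.002, 1.0, -0.002, 0.001]
force: [0.3, 0.6, -1.8]
finger_gap: 0.0309
```

```bash
python3 go.py .506 .317 .048 90
python3 - <<'E'
from h import *
s=grab('side'); t=grab('top')
save(s,'b1.png',(120,230,320,380),4)
print(proj(s,[[.506,.317,.048],[.506,.317,.026]]),proj(t,[[.506,.317,.1]]))
E
```

```text
t 6.03 p [0.5062 0.3171 0.0922] jaw 90.24 tz [ 0.003 -0.003 -1.   ] F [ 0.3  0.6 -1.8] gap 0.0309
shift [0.0004 0.0001 0.0442] roll 0.004
[[243.47698105 317.98816482]
 [243.4086908  327.20168976]] [[ 98.1034022  212.58790932]]
```

View pics/b1.png

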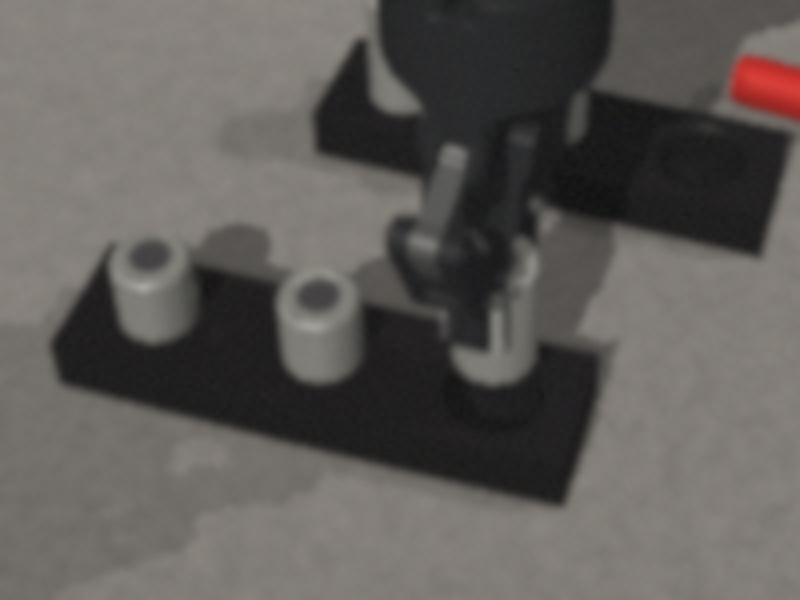

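The held bush's bottom spans x 452–538 and is centred at 495. The pocket mouth, 443–545, is centred at 494, so they line up. I'll lower it.

Emit:
step_arm:
  hand: [1,1,1,1,1,1,1,1,1,1]
  xyz:
    - [0,0,0.006]
    - [0,0,0.012]
    - [0,0,0.018]
    - [0,0,0.022]
    - [0,0,0.026]
    - [0,0,0.03]
    - [0,0,0.034]
    - [0,0,0.038]
    - [0,0,0.041]
    - [0,0,0.042]
  roll: [0,0,0,0,0,0,0,0,0,0]

```text
clock: 6.97
ee_pos: [0.5063, 0.3168, 0.0498]
tcp_rot: [-0.002, 1.0, -0.002, 0.001]
force: [-0.6, -0.9, -2.6]
finger_gap: 0.0306
```

```bash
python3 go.py .506 .317 .048 90
```

```text
t 6.97 p [0.5063 0.3168 0.0498] jaw 90.23 tz [ 0.003 -0.004 -1.   ] F [-0.6 -0.9 -2.6] gap 0.0306
shift [0.0003 0.0002 0.0018] roll 0.004
```

Emit:
step_arm:
  hand: [1,1,1,0.8,0.5,0.2,0,0,0,0]
  xyz:
    - [0,0,0.001]
    - [0,0,0.0015]
    - [0,0,0.0015]
    - [0,0,0.0015]
    - [0,0,0.0015]
    - [0,0,0.0015]
    - [0,0,0.0015]
    - [0,0,0.0015]
    - [0,0,0.0015]
    - [0,0,0.0015]
  roll: [0,0,0,0,0,0,0,0,0,0]

```text
clock: 7.8
ee_pos: [0.5063, 0.3168, 0.0483]
tcp_rot: [-0.002, 1.0, -0.002, 0.001]
force: [-0.6, -0.1, -0.2]
finger_gap: 0.0855
```

Emit:
step_arm:
  hand: [0,0,0,0,0,0,0,0,0,0]
  xyz:
    - [0,0,0]
    - [0,0,0]
    - [0,0,-0.01]
    - [0,0,-0.03]
    - [0,0,-0.06]
    - [0,0,-0.1]
    - [0,0,-0.13]
    - [0,0,-0.14]
    - [0,0,-0.14]
    - [0,0,-0.14]
  roll: [0,0,0,0,0,0,0,0,0,0]

```text
clock: 8.63
ee_pos: [0.5056, 0.3172, 0.188]
tcp_rot: [-0.002, 1.0, -0.002, 0.001]
force: [-0.3, -0.4, -0.1]
finger_gap: 0.0854
```

```bash
python3 go.py .655 -.072 .19 92
```

```text
t 8.63 p [0.5056 0.3172 0.188 ] jaw 90.23 tz [ 0.002 -0.004 -1.   ] F [-0.3 -0.4 -0.1] gap 0.0854
shift [-1.478e-01 -3.898e-01 -2.000e-04] roll -0.031
```

Emit:
step_arm:
  hand: [0,0,0,0,0,0,0,0,0,0]
  xyz:
    - [-0.147,-0.39,0]
    - [-0.147,-0.39,0]
    - [-0.147,-0.39,0]
    - [-0.147,-0.39,0]
    - [-0.147,-0.39,0]
    - [-0.147,-0.39,0]
    - [-0.147,-0.39,0]
    - [-0.147,-0.39,0]
    - [-0.147,-0.39,0]
    - [-0.147,-0.39,0]
  roll: [0.039,0.039,0.039,0.039,0.039,0.039,0.039,0.039,0.039,0.039]

```text
clock: 9.47
ee_pos: [0.6538, -0.0741, 0.1873]
tcp_rot: [0.018, 1.0, -0.001, -0.001]
force: [-0.6, 0.7, 0.6]
finger_gap: 0.0853
```

```bash
python3 go.py .654 -.072 .14 88
python3 - <<'E'
from m import *
s=grab('side'); t=grab('top')
for f in(t,s): print(proj(f,[.506,.317,.058]))
a,na=spot(t,proj(t,[.506,.317,.058])[0],5);b,nb=spot(s,proj(s,[.506,.317,.058])[0],5)
print(a,b,na,nb,tri(t,a,s,b))
a,na=spot(t,proj(t,[.6555,-.0717,.078])[0],5);b,nb=spot(s,proj(s,[.6555,-.0717,.078])[0],5)
print('long',a,b,na,nb,tri(t,a,s,b))
E
```

```text
t 9.47 p [ 0.6538 -0.0741  0.1873] jaw 87.98 tz [-0.002 -0.002 -1.   ] F [-0.6  0.7  0.6] gap 0.0853
shift [-0.0002  0.0022  0.0473] roll -0.0
[[103.58429091 214.45731631]]
[[243.50964797 313.66365585]]
[103.25509804 214.73245098] [243.16982823 313.62935615] 39.84375 63.21875 (array([0.5057942 , 0.3176118 , 0.05868211]), np.float64(0.0010115826655601144))
long [279.80314553 152.12833833] [240.06543057 160.35352795] 54.703125 17.328125 (array([ 0.65781897, -0.07778177,  0.0750496 ]), np.float64(0.0007061671738029066))
```

The short bush is seated: its top triangulates at (0.5058, 0.3176, 0.0587), within 1 mm of the pocket. Next, the long bush. I'll use the unobstructed first measurement, because the gripper now hides the bush from the top camera.

Emit:
step_arm:
  hand: [0,0,0,0,0,0,0,0,0,0]
  xyz:
    - [0,0.002,0.02]
    - [0,0.002,0.04]
    - [0,0.002,0.06]
    - [0,0.002,0.08]
    - [0,0.002,0.1]
    - [0,0.002,0.115]
    - [0,0.002,0.125]
    - [0,0.002,0.129]
    - [0,0.002,0.129]
    - [0,0.002,0.129]
  roll: [0,0,0,0,0,0,0,0,0,0]

```text
clock: 10.4
ee_pos: [0.6547, -0.0763, 0.0576]
tcp_rot: [0.02, 1.0, -0.002, -0.001]
force: [-0.1, -0.4, -0.0]
finger_gap: 0.0852
```

Emit:
step_arm:
  hand: [0.3,0.4,0.5,0.6,0.7,0.8,0.9,1,1,1]
  xyz:
    - [0,0,0]
    - [0,0,0]
    - [0,0,0]
    - [0,0,0]
    - [0,0,0]
    - [0,0,0]
    - [0,0,0]
    - [0,0,0]
    - [0,0,0]
    - [0,0,0]
  roll: [0,0,0,0,0,0,0,0,0,0]
  grip_force: 60

```text
clock: 11.23
ee_pos: [0.6549, -0.0763, 0.058]
tcp_rot: [0.02, 1.0, -0.002, -0.0]
force: [-0.5, 2.1, 5.3]
finger_gap: 0.0315
```

Emit:
step_arm:
  hand: [1,1,1,1,1,1,1,1,1,1]
  xyz:
    - [0,0,0]
    - [0,0,0]
    - [0,0,-0.01]
    - [0,0,-0.03]
    - [0,0,-0.06]
    - [0,0,-0.09]
    - [0,0,-0.11]
    - [0,0,-0.12]
    - [0,0,-0.12]
    - [0,0,-0.12]
  roll: [0,0,0,0,0,0,0,0,0,0]

```text
clock: 12.07
ee_pos: [0.6545, -0.0758, 0.177]
tcp_rot: [0.021, 1.0, -0.002, -0.001]
force: [0.4, 0.1, -3.7]
finger_gap: 0.0308
```

```bash
python3 go.py .4915 -.2665 .18 88
```

```text
t 12.07 p [ 0.6545 -0.0758  0.177 ] jaw 87.65 tz [-0.002 -0.004 -1.   ] F [ 0.4  0.1 -3.7] gap 0.0308
shift [ 0.1551 -0.1972 -0.002 ] roll -0.006
```

Emit:
step_arm:
  hand: [1,1,1,1,1,1,1,1,1,1]
  xyz:
    - [0.008,-0.01,0]
    - [0.023,-0.03,0]
    - [0.046,-0.06,0]
    - [0.07,-0.09,0]
    - [0.093,-0.12,0]
    - [0.116,-0.15,0]
    - [0.135,-0.175,0]
    - [0.148,-0.192,0]
    - [0.152,-0.197,0]
    - [0.152,-0.197,0]
  roll: [-0.006,-0.006,-0.006,-0.006,-0.006,-0.006,-0.006,-0.006,-0.006,-0.006]

```text
clock: 12.9
ee_pos: [0.4933, -0.2672, 0.1765]
tcp_rot: [0.019, 1.0, -0.001, -0.002]
force: [-0.4, -0.0, -2.1]
finger_gap: 0.0308
```

```bash
python3 go.py .4945 -.267 .09 88
python3 - <<'E'
from h import *
s=grab('side'); t=grab('top')
E
```

```text
t 12.9 p [ 0.4933 -0.2672  0.1765] jaw 87.85 tz [-0.004 -0.002 -1.   ] F [-0.4 -0.  -2.1] gap 0.0308
shift [-0.0015  0.0004  0.0865] roll -0.003
```

Lower to just above the plate (contact expected at TCP z ≈ 0.070), then look.

Emit:
step_arm:
  hand: [1,1,1,1,1,1,1,1,1,1]
  xyz:
    - [-0.001,0,0.01]
    - [-0.001,0,0.03]
    - [-0.001,0,0.05]
    - [-0.001,0,0.07]
    - [-0.001,0,0.085]
    - [-0.001,0,0.095]
    - [-0.001,0,0.1]
    - [-0.001,0,0.102]
    - [-0.001,0,0.103]
    - [-0.001,0,0.103]
  roll: [0,0,0,0,0,0,0,0,0,0]

```text
clock: 13.83
ee_pos: [0.4958, -0.2659, 0.0745]
tcp_rot: [0.017, 1.0, -0.001, -0.001]
force: [0.2, 0.5, -2.5]
finger_gap: 0.0308
```

```bash
python3 go.py .4945 -.267 .07 88
python3 - <<'E'
from h import *
s=grab('side'); t=grab('top')
im2=cv2.resize(s['pixels'][100:180,250:350,::-1],None,fx=5,fy=5)
im3=cv2.resize(t['pixels'][150:250,325:385,::-1],None,fx=5,fy=5)
o=np.zeros((500,800,3),np.uint8);o[:,:300]=im3;o[:400,300:]=im2
cv2.imwrite('pics/d1.png',o)
E
```

```text
t 13.83 p [ 0.4958 -0.2659  0.0745] jaw 88.02 tz [-0.002 -0.003 -1.   ] F [ 0.2  0.5 -2.5] gap 0.0308
shift [ 0.0013 -0.0011  0.0045] roll 0.0
```

View pics/d1.png

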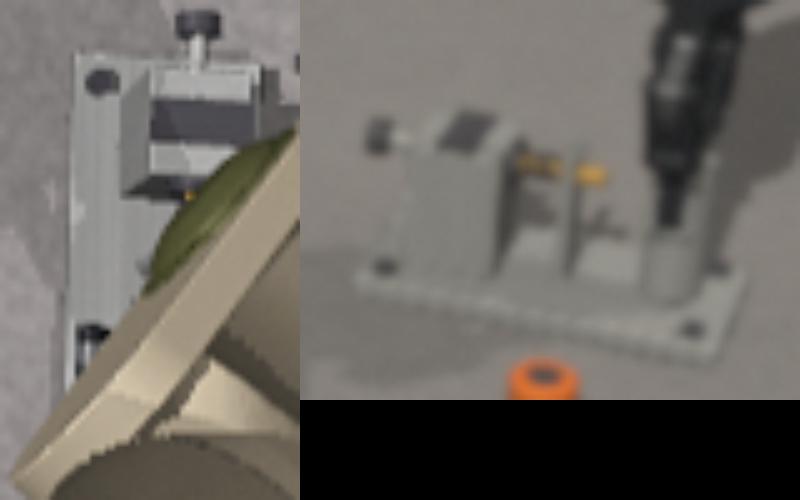

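The side crop shows the long bush upright, bottom at (672,300), just above the clear end of the plate with the plunger nose ahead at (590,173). I'll lower until the plate takes the load.

Emit:
step_arm:
  hand: [1,1,1,1,1,1]
  xyz:
    - [0,-0.001,0.001]
    - [0,-0.001,0.002]
    - [0,-0.001,0.003]
    - [0,-0.001,0.004]
    - [0,-0.001,0.0045]
    - [0,-0.001,0.0045]
  roll: [0,0,0,0,0,0]

```text
clock: 14.43
ee_pos: [0.4957, -0.2671, 0.0702]
tcp_rot: [0.017, 1.0, -0.001, -0.001]
force: [-0.1, 1.0, -1.9]
finger_gap: 0.031
```

```bash
python3 go.py .5345 -.268 .07 88
```

```text
t 14.43 p [ 0.4957 -0.2671  0.0702] jaw 88.0 tz [-0.002 -0.003 -1.   ] F [-0.1  1.  -1.9] gap 0.031
shift [-0.0388  0.0004  0.0001] roll 0.0
```

Emit:
step_arm:
  hand: [1,1,1,1]
  xyz:
    - [0,0,0.0005]
    - [0,0,0.001]
    - [0,0,0.001]
    - [0,0,0.001]
  roll: [0,0,0,0]

```text
clock: 14.77
ee_pos: [0.4959, -0.2671, 0.07]
tcp_rot: [0.017, 1.0, -0.002, -0.001]
force: [-1.3, 2.1, 6.1]
finger_gap: 0.031
```

```bash
python3 go.py .5345 -.268 .07 88
```

```text
t 14.77 p [ 0.4959 -0.2671  0.07  ] jaw 88.01 tz [-0.001 -0.003 -1.   ] F [-1.3  2.1  6.1] gap 0.031
shift [-0.0386  0.0004 -0.    ] roll 0.0
```

On the plate (contact at TCP z 0.070, as predicted). I'll push forward.

Emit:
step_arm:
  hand: [1,1,1,1,1,1,1,1,1,1]
  xyz:
    - [-0.002,0,0]
    - [-0.005,0,0]
    - [-0.009,0,0]
    - [-0.013,0,0]
    - [-0.017,0,0]
    - [-0.02,0,0]
    - [-0.023,0,0]
    - [-0.026,0,0]
    - [-0.028,0,0]
    - [-0.03,0,0]
  roll: [0,0,0,0,0,0,0,0,0,0]

```text
clock: 15.6
ee_pos: [0.5253, -0.268, 0.0701]
tcp_rot: [0.017, 1.0, -0.002, -0.002]
force: [-8.8, 0.6, 6.8]
finger_gap: 0.0309
```

```bash
python3 go.py .5345 -.268 .07 88
```

```text
t 15.6 p [ 0.5253 -0.268   0.0701] jaw 88.02 tz [-0.004 -0.003 -1.   ] F [-8.8  0.6  6.8] gap 0.0309
shift [-0.0092  0.0004  0.0001] roll 0.0
```

Emit:
step_arm:
  hand: [1,1,1,1,1,1]
  xyz:
    - [-0.001,0,0]
    - [-0.002,0,0]
    - [-0.003,0,0]
    - [-0.004,0,0]
    - [-0.005,0,0]
    - [-0.006,0,0]
  roll: [0,0,0,0,0,0]

```text
clock: 16.1
ee_pos: [0.5302, -0.2682, 0.0701]
tcp_rot: [0.017, 1.0, -0.001, -0.003]
force: [-10.9, -0.1, 7.7]
finger_gap: 0.0312
```

Emit:
step_arm:
  hand: [1,1,1]
  xyz:
    - [-0.001,0,0]
    - [-0.0015,0,0]
    - [-0.0015,0,0]
  roll: [0,0,0]

```text
clock: 16.35
ee_pos: [0.5306, -0.2682, 0.0701]
tcp_rot: [0.017, 1.0, -0.001, -0.005]
force: [-10.8, -0.3, 6.6]
finger_gap: 0.0311
```

Emit:
step_arm:
  hand: [1,1,1]
  xyz:
    - [-0.001,0,0]
    - [-0.0015,0,0]
    - [-0.0015,0,0]
  roll: [0,0,0]

```text
clock: 16.6
ee_pos: [0.5311, -0.2682, 0.0702]
tcp_rot: [0.017, 1.0, -0.001, -0.006]
force: [-10.0, -0.2, 6.6]
finger_gap: 0.0313
```

Every call restarts from the measured pose, so the push never builds up. I'll command a larger overtravel in one call, in small rows.

Emit:
step_arm:
  hand: [1,1,1,1,1,1]
  xyz:
    - [-0.001,0,0]
    - [-0.0015,0,0]
    - [-0.002,0,0]
    - [-0.0025,0,0]
    - [-0.003,0,0]
    - [-0.003,0,0]
  roll: [0,0,0,0,0,0]

```text
clock: 17.1
ee_pos: [0.5329, -0.2683, 0.0702]
tcp_rot: [0.017, 1.0, -0.001, -0.008]
force: [-11.1, 0.1, 8.3]
finger_gap: 0.0309
```

```bash
python3 go.py .5345 -.268 .07 88
python3 - <<'E'
from h import *
s=grab('side'); save(s,'e1.png',(250,90,350,180),6)
E
```

```text
t 17.1 p [ 0.5329 -0.2683  0.0702] jaw 88.04 tz [-0.016 -0.001 -1.   ] F [-11.1   0.1   8.3] gap 0.0309
shift [-0.0016  0.0003  0.0001] roll 0.001
```

View pics/e1.png

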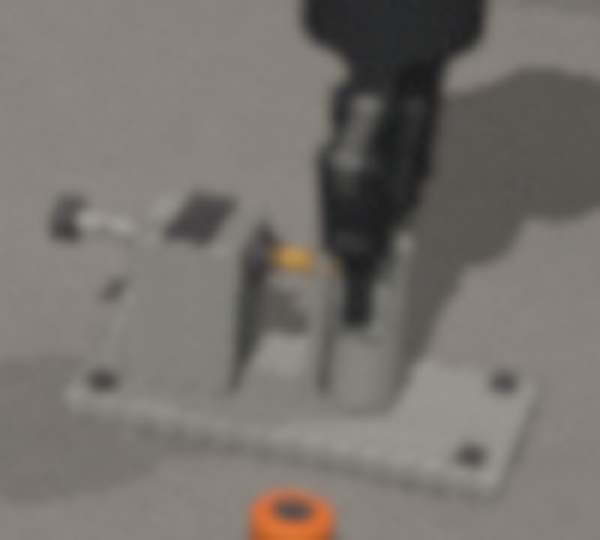

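The bush at (360,370) is standing up to the pins, with only a sliver of gap at about x 325. The plunger is pressed in but the force hasn't risen yet, so I'll push further.

Emit:
step_arm:
  hand: [1,1,1,1,1,1,1,1]
  xyz:
    - [-0.001,0,0]
    - [-0.0015,0,0]
    - [-0.002,0,0]
    - [-0.0025,0,0]
    - [-0.003,0,0]
    - [-0.0035,0,0]
    - [-0.004,0,0]
    - [-0.004,0,0]
  roll: [0,0,0,0,0,0,0,0]

```text
clock: 17.82
ee_pos: [0.5353, -0.2684, 0.0702]
tcp_rot: [0.017, 1.0, -0.0, -0.01]
force: [-13.2, -0.9, 8.3]
finger_gap: 0.0311
```

Emit:
step_arm:
  hand: [1,1,1,1,1,1,1,1]
  xyz:
    - [-0.0015,0,0]
    - [-0.002,0,0]
    - [-0.0025,0,0]
    - [-0.003,0,0]
    - [-0.0035,0,0]
    - [-0.004,0,0]
    - [-0.0045,0,0]
    - [-0.0045,0,0]
  roll: [0,0,0,0,0,0,0,0]

```text
clock: 18.48
ee_pos: [0.5361, -0.2681, 0.0697]
tcp_rot: [0.017, 1.0, 0.001, -0.015]
force: [-23.7, -1.2, 10.5]
finger_gap: 0.0309
```

```bash
python3 go.py .5345 -.268 .07 88
```

```text
t 18.48 p [ 0.5361 -0.2681  0.0697] jaw 88.03 tz [-0.03   0.002 -1.   ] F [-23.7  -1.2  10.5] gap 0.0309
shift [ 0.0016  0.0001 -0.0003] roll 0.001
```

The force rose 10 N over 0.8 mm, so the hard stop is reached. Check by picture and hold.

Run:
```python
from m import *
s=grab('side'); t=grab('top'); o=np.zeros((540,800,3),np.uint8)
o[:,:600]=cv2.resize(s['pixels'][90:180,250:350,::-1],None,fx=6,fy=6)
o[:400,600:]=cv2.resize(t['pixels'][150:250,325:375,::-1],None,fx=4,fy=4); cv2.imwrite('pics/g1.png',o)
a,na=spot(t,(103.3,214.7),5);b,nb=spot(s,(243.2,313.6),5); print('short',tri(t,a,s,b))
print('seat base & top px in crop',((proj(s,[[.5355,-.268,.012],[.5355,-.268,.09]])-[250,90])*6).round())
print(manip.state()['force'],manip.state()['ee_pos'])
```

```text
short (array([0.50582991, 0.31763193, 0.05867083]), np.float64(0.0010516199417985653))
seat base & top px in crop [[354. 393.]
 [371. 233.]]
[-23.67409537   0.14097153  10.23851706] [ 0.53614649 -0.26813962  0.06970257]
```

View pics/g1.png

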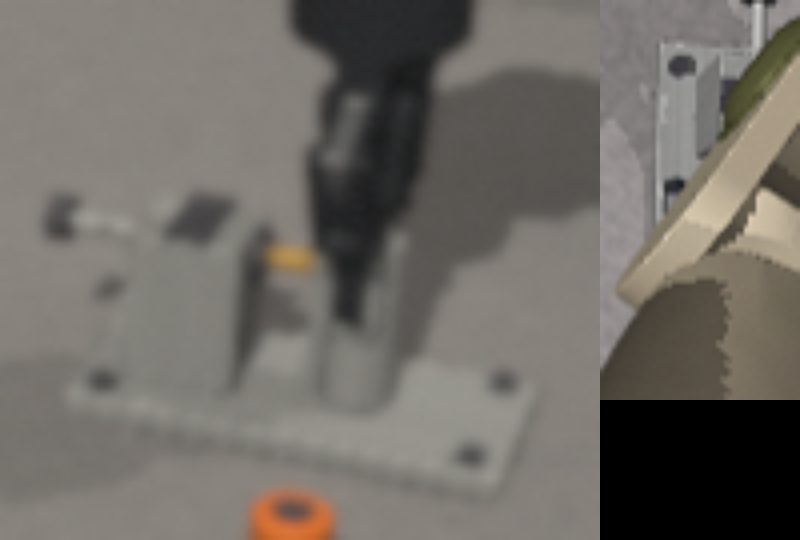

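The bush is now hard up against the pin with no gap. Its base centre is at about (354,390), against a predicted seat pixel of (354,393), and the plunger's tail has moved out. The push holds steady at 23.7 N, and the short bush is unmoved. Handing in.

```bash
python3 -c "
from cell import manip
print(manip.job_done()); s=manip.state(); print(s['clock'],s['force'],s['ee_pos'])"
```

```text
the job is handed in; nothing more can be done
None
the job is handed in; nothing more can be done
```

I put the short bush in the free pocket of the short row and let go of it. I then stood the long bush on the fixture's base plate, pushed it against the plunger onto the stop pins, and handed in with the gripper still holding and pressing it there. No verdict was reported.

**Short bush:** its top measured (0.5058, 0.3176, 0.0587) m from two views. That is within 1 mm of the pocket I worked out, and it had not moved when I checked again just before handing in.

**Long bush:** the push force rose from 13 to 24 N over the last 0.8 mm of travel and then held steady. In the side picture the gap to the pins had closed and the bush's base was on the predicted seat point.

**Less certain:**
- The arm gave way a little under the push, so the tool ended about 0.03 rad off vertical. The bush itself looked almost upright.
- The tool reached x = 0.5361, about 1.5 mm further than the seat position I had measured, which is about the error I expected.
- The top camera's view of the bush at the pins was blocked by the arm, and there was no direct reading of plunger travel or force on the pins.

**Bystanders:** the arm never went close to the junction box, screwdriver or terminal strip. I did not measure their positions again at the end.

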